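Click a modular tool rest onto the lathe's post

TASK

Take the short straight tool rest from the bench and fit its square socket over the square top of the lathe's tool-rest post; press it down until the sprung ball clicks and the rest sits fully home on the post's flange. Then swing the rest, with the post, until it stands parallel to the lathe bed, and let go. Leave the other two rests standing where they are.

Things in the scene. Friction and masses are not known exactly. Their poses are not given: they have to be found in the camera images.
- short_rest: the short straight tool rest, grey cast iron, 0.36 to 0.56 kg, standing on the bench on its boss. Origin: centre of the boss's underside; z up, y along the bar. Boss 38 mm square (sides along x and y), 46 mm tall; on it a flat upright web and a steel rod, 150 mm long, top at 86 mm. Alike both ways round; any quarter turn of it fits the post.
- rest_grip (a point): point in the short rest's web, midway along it, 70 mm above the boss's underside (24 mm above the boss): grip here from above, across x. Same axes as the rest. The web is 12 mm thick, 90 mm long, from 46 to 80 mm up, beyond that shallower (underside at 64 mm) to the ends; the rod on top is 11 mm thick.
- socket_mouth (a point): centre of the mouth of the short rest's socket, the same point and axes as its origin. The socket, in the boss's underside, is 19.6 mm square with sides parallel to the boss's, 42 mm deep; its mouth is chamfered 2 mm wide, 3 mm high, and a groove 3 mm deep runs round inside it from 10 to 20 mm above the mouth.
- post_seat (a point): centre of the flat top of the flange (42 mm wide) on the tool-rest post, 180 mm above the bench: the rest is home when its boss stands on it. Its x, y axes are those of the banjo (the arm clamped across the lathe bed that holds the post), not of the post. The post's clamp is just nipped: 0.3 N m turns the post, and it stays where it is left.
- tenon_top (a point): top of the post's square tenon, on its axis: 18 mm square, 38 mm tall above the seat (top 2 mm only 15.5 mm wide). How the square is turned is NOT given (any angle; these axes are the banjo's): find it by feel or sight. Off the square the socket's mouth stops 7 mm or less below this point; within about 5 degrees of it, it drops freely to the ball, 20 mm below.
- detent_ball (a joint): steel ball, 9 mm, sprung out of one face of the tenon, its centre 15 mm above the seat; 0 = fully out (3 mm proud), 0.0034 = pushed in. The hand must push the rest down with about 8 to 20 N, beyond its weight, to force the ball in; it clicks out again, into the socket's groove, in the last 3 mm before the rest is home.
- lathe: the lathe, fixed: origin on the bench under the bed's middle, z up, y along the bed towards the headstock, which carries a 240 mm wooden bowl blank, its face 220 mm or more from the post. Bed top 105 mm above the bench, 130 mm wide; spindle axis 265 mm above the bench. The tailstock is at the other end.
- long_rest: the long straight tool rest: like the short one, but its bar is 250 mm long. To be left alone. Origin under its boss, y along the bar.
- curved_rest: the curved bowl rest: the same boss, with a bar bent in an arc about 150 mm across, 86 mm tall. To be left alone. Origin under its boss.
Mind the look-alikes: they are no part of the job. Leave any green look-alike of the short_rest alone.

How it is judged:
On the way:
1. the short rest is pressed home on the post and the ball has clicked out into its groove (z of socket_mouth in the frame of post_seat between -0.003 and 0.003 m and horizontal distance between socket_mouth and post_seat below 0.004 m and value of joint detent_ball below 0.0015 m), for 0.2 s.
At the end, for the whole second after the job is handed in: The short rest is on the post, its socket mouth within 3 mm of the flange and 4 mm of the post's axis, upright within 3.4 degrees, the ball out in the groove (under 1.5 mm pushed in), its bar parallel to the bed within 8 degrees, at rest, let go; the long and curved rests are where they were (all of step 1 and angle between the z axis of short_rest and the z axis of post_seat, either way round below 0.06 rad and angle between the y axis of short_rest and the y axis of lathe, either way round below 0.14 rad and linear speed of short_rest below 0.02 m/s); the robot touches nothing.
It fails at once if the long rest moved more than 30 mm or tipped (distance of long_rest from where it was at the start of the episode above 0.03 m or angle between long_rest's own z axis and vertical above 0.3 rad).
It fails at once if the curved rest moved more than 30 mm or tipped (distance of curved_rest from where it was at the start of the episode above 0.03 m or angle between curved_rest's own z axis and vertical above 0.3 rad).
It also fails if it takes over 64 s, if anything falls off the work surface, if the arm or the gripper's body presses on something with over 40 N, if the wrist force passes 120 N, or if a joint passes its speed limit or range.

ROBOT

A 6-joint arm with a two-finger parallel gripper is mounted at the origin on the work surface. World frame = base frame: x ahead of the robot, y to its left, z up, the work surface at z = 0. Lengths are in m, angles in rad, forces in N, time in s.
With the tool pointing down it reaches from about 0.35 to 0.775 m from the base axis. Payload 5.5 kg.
Tool frame: the origin (TCP) lies between the finger pads; the fingertips stand 22 mm ahead of it and the grasp point (between the pads) lies 3 mm ahead of it (env.nose_length is the distance from the TCP to the fingertips, in m); z points along the fingers, y is the line along which they close (so a half turn about z gives the same grasp; the last joint's range is limited). The gripper opens to 85 mm and grips with 20 to 120 N. Pads are 22 mm wide; open, the fingers measure 114 mm over their backs; the gripper's body (76 mm by 85 mm) begins 54 mm behind the grasp point. The pads swing forward as they close: fully open they stand 13 mm farther back than shut.
Start: joints at [1.158, 0.313, 0.046, 1.304, 0, 1.431], TCP at [0.155, 0.554, 0.253] pointing down, gripper open.
Joint ranges: [-2.76, 2.76], [-0.86, 1.69], [-1.03, 1.26], [-2.2, 2.34], [-1.47, 1.5], [-3.14, 3.14]. Speed limits (rad/s): [2.57, 2.57, 3.14, 3.14, 3.14, 3.14].

INTERFACE

Orientations are given as a rotation vector (axis times angle).
In Python, from station import env gives the robot as it stands.
- The arm moves only by the tool arm_command, never from a script. Its argument "series" is one flat list of numbers, 6 for each row, row after row: the shift along the tool's x, y, z as a fraction of full scale, then the turn, a rotation vector about the tool's x, y, z as a fraction of full scale. In form: [tx, ty, tz, ax, ay, az, tx, ty, tz, ax, ay, az, ...]. A call has 1 to 12 rows; each row shifts and turns the commanded pose from where the row before left it, along the tool's axes as they then stand; what a row does not reach is not made up. Full scale, the value 1, is 50 mm for a shift and 6 degrees for a turn. A row lasts 1/8 s, in which the tool goes at most 62.5 mm and 10.7 degrees, less where a joint would pass 70% of its speed; a pose out of reach is approached as far as the arm can. A call with a number of a shift or a turn outside -1 to 1 is refused whole. A call with a gripper value outside its range is refused whole. "claw" is the opening, from -1 (shut) to 1 (fully open), so that 0 is half open, set as the call begins (left out, the last holds). The fingers move at their own pace and stop on an object; the grip force is fixed at half the most. Time passes only in rows, so rows that do not move let the fingers close. It gives the time, the measured TCP pose, the force, the opening and the grip force at its end, in the units of the state.
- env.read_state(): the state, without advancing time (a new reading comes with each control period).
- env.read_camera(name): name is "scene" or "top" or "wrist"; returns (picture, depth): 480x640x3 uint8, red, green, blue; 480x640 float32, m along the optical axis (not along the pixel's ray), 0 where there is no reading.
- env.calibration(name): a dict with "mtx" (3x3 intrinsics, pixels), "world_from_camera" (4x4, takes a point from camera to world coordinates). Camera axes: x right, y up, looking along -z (the intrinsics and any distortion apply to the point x, -y, -z); pixel columns grow to the right and rows downward; lengths in m; the calibration is good to about 2 mm. A picture is of the moment at which its call begins: read the wrist's pose just before it. calibration takes no time and is no camera call; for the wrist camera it gives the pose at the moment of the call.
- env.job_done(): hands the job in; it is judged then, once.
The state is a dict: "time": time; "qpos": joint angles; "joint_velocities": joint speeds; "effort": joint torques, N m; "tcp_pos": TCP position; "eef_rot": TCP orientation; "wrist_force": force on the tool from outside, world axes, zero at the start; "moment": the same for the moment, N m; "grip_width": finger opening in m; "gripper_force": force on a finger pad.
Only numpy, scipy, OpenCV 4.12 (cv2) and the standard library are available. Lean on these libraries where they do the work, as an engineer would, in place of code of your own. Each camera call takes 0.05 s, during which the arm holds its last target. There are 200 camera calls.

## Working session

There is one attempt and no reset: what is moved stays moved. The work goes in short steps, Python scripts to look and compute and a tool call to move; the robot and the scene stay as the last step left them, time stands still between calls to the robot, and variables do not carry over. Pictures are saved under pics/ and viewed, at most 10 in all, crops included, and the job is handed in when it is done.

Besides the shell and the picture viewer there is one more tool, called after "Request:" in YAML: its name, and indented under it one key for each argument. arm_command: Moves the arm, as the interface text tells. Shift numbers are shares of 50 mm and turn numbers shares of 6 degrees, none past 1 either way. Its arguments: {"type":"object","properties":{"series":{"type":"array","items":{"type":"number"}},"claw":{"type":"number"}},"required":["series"]}

```bash
mkdir -p pics
cat > h.py <<'E'
import numpy as np, cv2
from scipy.spatial.transform import Rotation as R
from station import env
def snap(n,f=None):
    c=env.calibration(n); p,d=env.read_camera(n)
    if f: cv2.imwrite('pics/'+f+'.png',p[:,:,::-1])
    return p,d,c
def cloud(d,c):
    K=c['mtx'];v,u=np.mgrid[:480,:640]
    P=np.stack([(u-K[0,2])/K[0,0]*d,-(v-K[1,2])/K[1,1]*d,-d],-1)
    T=c['world_from_camera'];W=P@T[:3,:3].T+T[:3,3];W[d<=0]=np.nan
    return W
E
python3 - <<'E'
from h import *
for n in('top','scene'):
    p,d,c=snap(n,n+'0');np.savez(n+'0.npz',p=p,d=d,**c);print(n,c['world_from_camera'].round(3).tolist())
s=env.read_state();print(s)
E
```

```text
top [[-0.014, 0.989, -0.147, 0.344], [-0.999, -0.02, -0.038, -0.053], [-0.041, 0.146, 0.988, 1.137], [0.0, 0.0, 0.0, 1.0]]
scene [[0.969, -0.142, 0.203, 0.689], [0.247, 0.557, -0.793, -0.722], [-0.001, 0.818, 0.575, 0.671], [0.0, 0.0, 0.0, 1.0]]
{'time': 0.1, 'qpos': array([ 1.15840444e+00,  3.13908449e-01,  4.50762054e-02,  1.30363321e+00,
       -2.11458566e-05,  1.43121867e+00]), 'joint_velocities': array([-0.00097588, -0.00057854,  0.00369469, -0.00169843,  0.0011775 ,
        0.00126568]), 'effort': array([ 4.37111928e-03, -4.81723380e+01,  2.99244350e+01,  1.27323467e-02,
       -1.28329816e-04, -2.84772312e-06]), 'tcp_pos': array([0.15475325, 0.5533248 , 0.25250092]), 'eef_rot': array([-4.27148625e-01, -3.11197884e+00,  2.53133707e-03]), 'wrist_force': array([-1.18420411,  0.258221  ,  0.32705566]), 'moment': array([-0.02148909,  0.04639918,  0.01469532]), 'gripper_force': 0.0, 'grip_width': 0.08531514018456592}
```

View pics/top0.png

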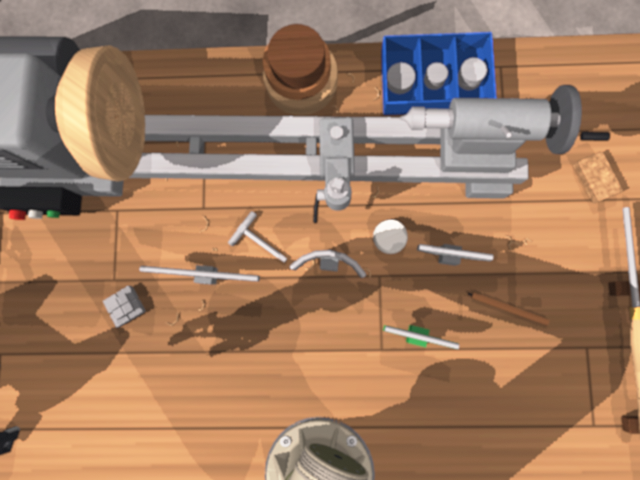

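View pics/scene0.png

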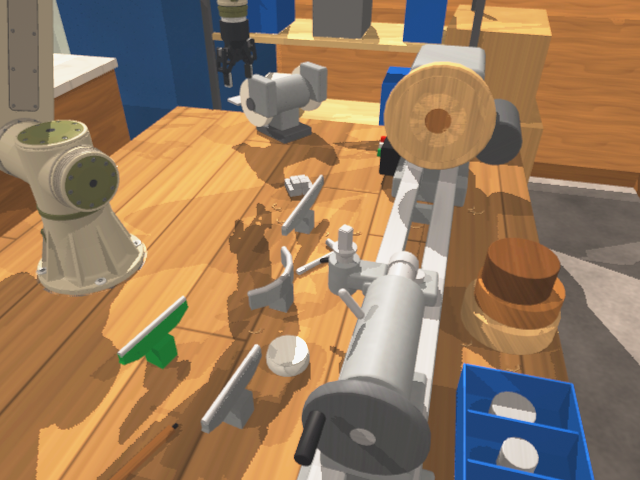

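The top view shows the short rest at about (455,253), the long rest at (200,273), the curved rest at (328,262), the green look-alike at (420,338) and the post at (337,190). In the scene view the tenon stands at about (346,240), with the short rest at (235,390).

Run:
```python
from h import *
def L(n):
    z=np.load(n+'0.npz');return z['p'],z['d'],cloud(z['d'],z)
for n,(a,b,c_,d_),(e,f,g,h_) in (('top',(235,270,410,500),(165,215,312,362)),('scene',(340,435,195,265),(220,300,325,370))):
    p,d,W=L(n)
    Q=W[a:b,c_:d_].reshape(-1,3); q=Q[(Q[:,2]>.074)&(Q[:,2]<.1)]
    r=cv2.minAreaRect((q[:,:2]*1000).astype(np.float32)); print(n,'rod',len(q),q.mean(0),q[:,2].max(),r)
    v=np.linalg.svd(q[:,:2]-q[:,:2].mean(0))[2][0]; t=(q[:,:2]-q[:,:2].mean(0))@v; print(' dir',np.degrees(np.arctan2(v[1],v[0])),q[:,:2].mean(0)+v*(t.min()+t.max())/2,np.ptp(t))
    Q=W[e:f,g:h_].reshape(-1,3)
    for lo,hi in((.208,.23),(.185,.21),(.17,.185)):
        q=Q[(Q[:,2]>lo)&(Q[:,2]<hi)]
        if len(q)>3: print(' post',lo,len(q),q.mean(0),(q.min(0)+q.max(0))/2,cv2.minAreaRect((q[:,:2]*1000).astype(np.float32)))
p,d,W=L('top')
# bed direction: z ~.105 edge points of bed
m=(np.abs(W[...,2]-.105)<.008); m[:, :150]=0;m[:,310:]=0
ys,xs=np.where(m); 
for nm,fn in(('near',max),('far',min)):
    pts=[W[fn(ys[xs==x]),x] for x in range(150,310) if (xs==x).any()]
    pts=np.array(pts); k=np.polyfit(pts[:,1],pts[:,0],1); res=pts[:,0]-np.polyval(k,pts[:,1]); ok=abs(res)<.006;k=np.polyfit(pts[ok,1],pts[ok,0],1);print(nm,k,ok.sum(),len(pts),'bed dir deg from x',90-np.degrees(np.arctan(k[0])))
p,d,W=L('scene')
crop=cv2.resize(p[200:310,290:450],None,fx=5,fy=5,interpolation=cv2.INTER_CUBIC);cv2.imwrite('pics/post.png',crop[:,:,::-1])
```

```text
top rod 452 [ 0.46051955 -0.2910914   0.08331491] 0.09057272301006059 ((461.1496887207031, -292.0748291015625), (151.2270050048828, 12.964496612548828), 80.50274658203125)
 dir 80.55636009622314 [ 0.46037748 -0.29194554] 0.15121991857184208
 post 0.208 103 [ 0.57723556 -0.05096225  0.21608931] [ 0.57825225 -0.05075217  0.21545234] ((577.984619140625, -50.8480224609375), (17.98133659362793, 18.239179611206055), 67.9053955078125)
 post 0.185 38 [ 0.57059258 -0.05056858  0.19888704] [ 0.57284725 -0.05055566  0.19758369] ((571.0484619140625, -51.98324203491211), (10.934356689453125, 22.148773193359375), 16.367794036865234)
 post 0.17 227 [ 0.57400155 -0.05102622  0.1792386 ] [ 0.57777952 -0.05049948  0.17787211] ((577.7705078125, -51.128929138183594), (39.993743896484375, 40.79806900024414), 31.473588943481445)
scene rod 922 [ 0.46066533 -0.29928942  0.08351112] 0.08904509720100229 ((460.2207336425781, -291.3974609375), (150.52203369140625, 13.045685768127441), 79.92084503173828)
 dir -99.63831214961859 [ 0.46195522 -0.29169403] 0.1504547840000819
 post 0.208 133 [ 0.57757544 -0.05390189  0.21569288] [ 0.57713202 -0.05376449  0.21445473] ((576.9461059570312, -51.0181770324707), (21.54983901977539, 18.436498641967773), 67.40619659423828)
 post 0.185 184 [ 0.57728043 -0.05644648  0.1975144 ] [ 0.57665034 -0.05366356  0.19750126] ((578.6013793945312, -55.76377487182617), (25.669551849365234, 14.230713844299316), 19.92889404296875)
 post 0.17 238 [ 0.57835065 -0.05913047  0.18013038] [ 0.57671775 -0.05401624  0.17741725] ((577.82568359375, -55.45265197753906), (40.81024169921875, 35.51515197753906), 11.297351837158203)
near [-0.01734401  0.6401214 ] 6 160 bed dir deg from x 90.99363900692681
far [-0.23683032  0.82603852] 36 160 bed dir deg from x 103.32389203357172
```

View pics/post.png

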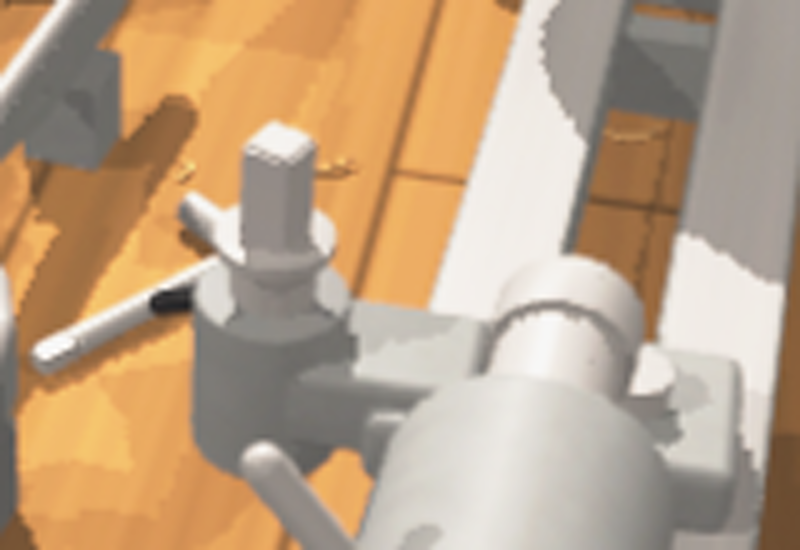

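```bash
cat > plan.py <<'E'
from h import *
def yawR(a): # tool down, tool x at yaw a (deg)
    a=np.radians(a);x=np.array([np.cos(a),np.sin(a),0]);z=np.array([0,0,-1.]);return np.stack([x,np.cross(z,x),z],1)
def plan(wps,start=None):
    """wps: (x,y,z,yaw,nrows)"""
    s=env.read_state(); p=s['tcp_pos'].copy();Rm=R.from_rotvec(s['eef_rot']).as_matrix()
    if start is not None: p=np.array(start[:3]);Rm=yawR(start[3])
    out=[]
    for x,y,z,a,n in wps:
        t=np.array([x,y,z]);Rt=yawR(a)
        for k in range(n):
            f=1/(n-k)
            dl=np.round(Rm.T@((t-p)*f)/.05,2); rv=R.from_matrix(Rm.T@Rt).as_rotvec()*f
            rr=np.round(np.degrees(rv)/6,2)
            p=p+Rm@(dl*.05); Rm=Rm@R.from_rotvec(np.radians(rr*6)).as_matrix()
            out.append([float(v) for v in np.r_[dl,rr]])
    m=max(abs(v) for r in out for v in r);print('rows',len(out),'max',m,'end',p)
    for i in range(0,len(out),12): print(','.join('%g'%(v+0) for r in out[i:i+12] for v in r))
E
python3 - <<'E'
from plan import *
plan([(.40,.33,.25,136,6),(.48,-.05,.25,104,8),(.461,-.292,.23,80.3,8)])
z=np.load('top0.npz');p=z['p'];e=cv2.Canny(cv2.cvtColor(p,cv2.COLOR_RGB2GRAY),60,150);e[:105]=0;e[185:]=0;e[:,:140]=0;e[:,450:]=0
K=z['mtx'];T=z['world_from_camera']
def ray(u,v,h):
    d=T[:3,:3]@np.array([(u-K[0,2])/K[0,0],-(v-K[1,2])/K[1,1],-1]);return T[:3,3]+d*(h-T[2,3])/d[2]
for l in cv2.HoughLinesP(e,1,np.pi/720,40,minLineLength=70,maxLineGap=15)[:,0]:
    a=ray(l[0],l[1],.105);b=ray(l[2],l[3],.105);print(l,a.round(3)[:2],b.round(3)[:2],np.degrees(np.arctan2(a[1]-b[1],a[0]-b[0])).round(1))
E
```

```text
rows 22 max 1.11 end [ 0.46121229 -0.29215188  0.23020945]
-0.99,-0.5,0.01,0,0,0.79,-1.03,-0.41,0.01,0,0,0.79,-1.05,-0.33,0.01,0,0,0.79,-1.08,-0.24,0.01,-0.01,0,0.79,-1.09,-0.15,0.01,0,0,0.78,-1.11,-0.05,0,-0.01,0,0.79,-0.8,-0.54,0,0,0,0.67,-0.84,-0.49,0,0,0,0.67,-0.87,-0.43,0,0,0,0.67,-0.9,-0.36,0,0,0,0.66,-0.92,-0.3,0,0,0,0.67,-0.94,-0.24,0,0,0,0.66
-0.96,-0.17,0,0,0,0.67,-0.97,-0.1,0,0.01,0,0.66,-0.58,-0.19,0.05,0,0,0.49,-0.58,-0.16,0.05,0,0,0.49,-0.59,-0.13,0.05,0,0,0.5,-0.6,-0.1,0.05,0,0,0.49,-0.6,-0.07,0.05,0,0,0.5,-0.61,-0.04,0.05,0,0,0.49,-0.61,-0.01,0.05,0,0,0.5,-0.61,0.02,0.05,0,0,0.49
[220 116 329 116] [0.759 0.198] [ 0.752 -0.035] 88.2
[140 178 371 181] [0.627 0.367] [ 0.608 -0.12 ] 87.8
[140 173 364 175] [0.638 0.367] [ 0.621 -0.106] 88.0
[149 153 318 155] [0.681 0.35 ] [ 0.667 -0.011] 87.7
[224 135 423 138] [0.717 0.189] [ 0.698 -0.231] 87.5
[158 134 241 134] [0.723 0.331] [0.718 0.152] 88.3
[306 156 444 156] [0.666 0.014] [ 0.658 -0.273] 88.4
[145 115 219 115] [0.766 0.361] [0.761 0.2  ] 88.2
```

Request:
arm_command:
  series: [-0.99,-0.5,0,0,0,0.79,-1,-0.4,0,0,0,0.79,-1,-0.33,0,0,0,0.79,-1,-0.24,0,0,0,0.79,-1,-0.15,0,0,0,0.79,-1,-0.1,0,0,0,0.79,-0.8,-0.54,0,0,0,0.67,-0.84,-0.49,0,0,0,0.67,-0.87,-0.43,0,0,0,0.67,-0.9,-0.36,0,0,0,0.66,-0.92,-0.3,0,0,0,0.67,-0.94,-0.24,0,0,0,0.66]
  claw: 1

```text
time: 1.6
tcp_pos: [0.4431, 0.0525, 0.2531]
eef_rot: [-1.761, -2.601, 0.0]
wrist_force: [0.5, 1.1, -0.2]
grip_width: 0.0855
gripper_force: 0.0
```

Request:
arm_command:
  series: [-0.96,-0.17,0,0,0,0.67,-0.97,-0.1,0,0,0,0.66,-0.6,-0.15,0.05,0,0,0.5,-0.6,-0.15,0.05,0,0,0.5,-0.6,-0.12,0.05,0,0,0.5,-0.6,-0.1,0.05,0,0,0.5,-0.6,-0.07,0.05,0,0,0.5,-0.6,-0.04,0.05,0,0,0.5,-0.6,-0.01,0.05,0,0,0.5,-0.6,0,0.05,0,0,0.5,0,0,0,0,0,0]

```text
time: 2.98
tcp_pos: [0.4456, -0.2853, 0.2324]
eef_rot: [-2.409, -2.014, 0.0]
wrist_force: [0.5, 0.8, 0.5]
grip_width: 0.0852
gripper_force: 0.0
```

Run:
```python
from plan import *
s=env.read_state();print(s['time'],s['tcp_pos'],s['eef_rot'],s['qpos'])
p,d,c=snap('wrist','w1');W=cloud(d,c)
q=W[(W[...,2]>.076)&(W[...,2]<.1)]
q=q[(abs(q[:,0]-.461)<.06)&(abs(q[:,1]+.292)<.11)]
print(len(q),cv2.minAreaRect((q[:,:2]*1000).astype(np.float32)),q[:,2].max())
```

```text
2.975 [ 0.44562304 -0.28527641  0.23240052] [-2.40934347e+00 -2.01431595e+00  4.08977083e-04] [-7.21170975e-01  2.32475346e-01 -1.13722064e-01  1.22577130e+00
 -8.24122398e-05  1.02775055e+00]
3157 ((457.62615966796875, -291.7092590332031), (150.1389617919922, 12.118110656738281), 80.62560272216797) 0.08894250861037017
```

View pics/w1.png

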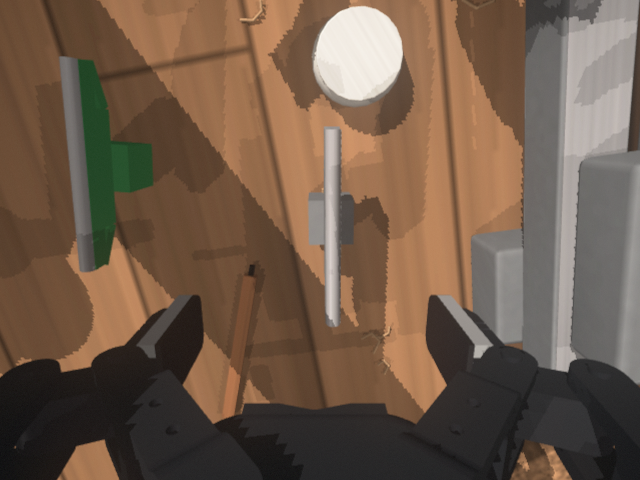

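The wrist view shows the short rest's rod upright at column 332, rows 128–326, with its boss at (330,220) and no obstacle beside it for the fingers.

Run:
```python
from plan import *
plan([(.459,-.2918,.19,80.5,2),(.459,-.2918,.073,80.5,4)])
```

```text
rows 6 max 0.59 end [ 0.4589821  -0.29201413  0.07308366]
-0.05,0.15,0.43,-0.01,-0.01,-0.05,-0.06,0.14,0.42,0,0,-0.05,0,0,0.59,0,0,0,0,0,0.58,0,0,0,0,0,0.59,0,0,0,0,0,0.58,0,0,0
```

Request:
arm_command:
  series: [-0.05,0.15,0.43,0,0,-0.05,-0.06,0.14,0.42,0,0,-0.05,0,0,0.59,0,0,0,0,0,0.58,0,0,0,0,0,0.59,0,0,0,0,0,0.58,0,0,0,0,0,0,0,0,0]

```text
time: 3.9
tcp_pos: [0.458, -0.2892, 0.0718]
eef_rot: [-2.391, -2.029, 0.001]
wrist_force: [0.3, -0.6, 0.2]
grip_width: 0.0855
gripper_force: 0.0
```

Request:
arm_command:
  series: [0,0,0,0,0,0,0,0,0,0,0,0,0,0,0,0,0,0,0,0,0,0,0,0,0,0,0,0,0,0,0,0,0,0,0,0]
  claw: -1

```text
time: 4.65
tcp_pos: [0.4598, -0.292, 0.0744]
eef_rot: [2.396, 2.03, 0.0]
wrist_force: [-0.1, -0.0, 5.6]
grip_width: 0.011
gripper_force: 60.6
```

Run:
```python
from plan import *
plan([(.459,-.2918,.17,80.4,3),(.5,-.2,.315,74,4),(.577,-.051,.315,67.7,5)],(.459,-.2918,.0735,80.4))
```

```text
rows 12 max 0.73 end [ 0.57690424 -0.05088965  0.315     ]
0,0,-0.64,0,0,0,0,0,-0.65,0,0,0,0,0,-0.64,0,0,0,0.49,0.13,-0.72,0,0,0.27,0.49,0.11,-0.73,0,0,0.27,0.49,0.1,-0.72,0,0,0.26,0.5,0.08,-0.73,0,0,0.27,0.66,0.13,0,0,0,0.21,0.66,0.12,0,0,0,0.21,0.66,0.1,0,0,0,0.21,0.66,0.09,0,0,0,0.21,0.67,0.07,0,0,0,0.21
```

Request:
arm_command:
  series: [0,0,-0.64,0,0,0,0,0,-0.65,0,0,0,0,0,-0.64,0,0,0,0.49,0.13,-0.72,0,0,0.27,0.49,0.11,-0.73,0,0,0.27,0.49,0.1,-0.72,0,0,0.26,0.5,0.08,-0.73,0,0,0.27,0.66,0.13,0,0,0,0.21,0.66,0.12,0,0,0,0.21,0.66,0.1,0,0,0,0.21,0.66,0.09,0,0,0,0.21,0.67,0.07,0,0,0,0.21]

```text
time: 6.15
tcp_pos: [0.5766, -0.0494, 0.3135]
eef_rot: [-2.606, -1.75, 0.003]
wrist_force: [-0.4, -0.2, -4.5]
grip_width: 0.0111
gripper_force: 59.5
```

Request:
arm_command:
  series: [0,0,0,0,0,0,0,0,0,0,0,0,0,0,0,0,0,0]

```text
time: 6.52
tcp_pos: [0.5763, -0.0512, 0.3148]
eef_rot: [-2.607, -1.751, 0.001]
wrist_force: [0.3, 0.1, -3.6]
grip_width: 0.0112
gripper_force: 59.4
```

Run:
```python
from plan import *
for i in range(2):
    s=env.read_state();print(s['time'],s['tcp_pos'],s['eef_rot'],s['wrist_force'],s['moment'])
    Rm=R.from_rotvec(s['eef_rot']).as_matrix();print('yaw',np.degrees(np.arctan2(Rm[1,0],Rm[0,0])))
    p,d,c=snap('scene');
W=cloud(d,c);np.savez('s2.npz',p=p,d=d,**c)
cv2.imwrite('pics/s2.png',cv2.resize(p[130:310,250:450],None,fx=4,fy=3.3,interpolation=cv2.INTER_CUBIC)[:,:,::-1])
p,d,c=snap('wrist','w2')
def rep(lo,hi):
    m=(W[...,2]>lo)&(W[...,2]<hi)&(abs(W[...,0]-.577)<.04)&(abs(W[...,1]+.051)<.04);q=W[m]
    print(lo,hi,len(q),q.mean(0),cv2.minAreaRect((q[:,:2]*1000).astype(np.float32)))
rep(.209,.23);rep(.19,.207);rep(.25,.28);rep(.17,.184)
```

```text
6.525 [ 0.57626782 -0.05121901  0.31478187] [-2.60737815e+00 -1.75109230e+00  1.39086962e-03] [ 0.28211037  0.06662319 -3.6311489 ] [-0.02576797  0.01573861 -0.02909839]
yaw 67.76993620954775
6.575 [ 0.57636149 -0.051325    0.31501063] [-2.60782102e+00 -1.75102113e+00  8.29110540e-04] [-0.26583127  0.24375487 -3.61575194] [-0.02573415 -0.0264115  -0.05239231]
yaw 67.75876694028692
0.209 0.23 129 [ 0.57770353 -0.05394919  0.21604015] ((576.7237548828125, -50.43372344970703), (19.339704513549805, 19.86309051513672), 65.47721862792969)
0.19 0.207 126 [ 0.57716564 -0.05674303  0.19836087] ((578.3496704101562, -56.85273361206055), (24.7376708984375, 14.670360565185547), 19.286479949951172)
0.25 0.28 485 [ 0.58122221 -0.06440404  0.26438735] ((582.5313110351562, -63.07444381713867), (53.578495025634766, 29.950742721557617), 22.20330047607422)
0.17 0.184 228 [ 0.57847223 -0.05935826  0.18011723] ((577.836669921875, -55.11517333984375), (40.73985290527344, 36.39495086669922), 12.747197151184082)
```

View pics/s2.png

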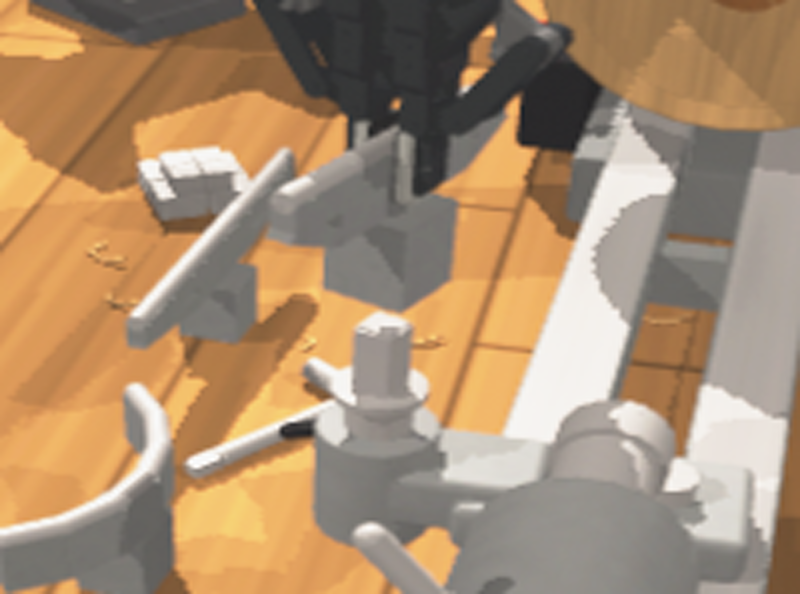

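The boss hangs right above the tenon. Its near corner is at about (403,308), while the tenon's vertical edge at about (405,380) is much nearer its right side, so the two are probably turned differently. I'll check that.

Run:
```python
from h import *
z=np.load('s2.npz');p=z['p'];W=cloud(z['d'],z)
v,u=np.mgrid[:480,:640]
m=(W[...,2]>.186)&(W[...,2]<.213)&(abs(W[...,0]-.577)<.02)&(abs(W[...,1]+.055)<.02)
g=cv2.cvtColor(p,cv2.COLOR_RGB2GRAY)
q=W[m];print(len(q))
for c in np.unique(u[m]):
    k=m&(u==c);print(c,k.sum(),W[k][:,:2].mean(0).round(4),np.median(g[k]))
a=cv2.resize(p[220:265,325:370],(560,560),interpolation=cv2.INTER_NEAREST);cv2.imwrite('pics/t2.png',a[:,:,::-1])
w=cv2.imread('pics/w2.png');w=cv2.resize(w,(240,180));b=cv2.copyMakeBorder(a[:,:,::-1],0,0,0,240,0);b[:180,560:]=w;cv2.imwrite('pics/t2.png',b)
```

```text
202
338 11 [ 0.5653 -0.0554] 166.0
339 14 [ 0.567  -0.0558] 150.0
340 14 [ 0.5688 -0.0563] 150.0
341 13 [ 0.5706 -0.0572] 150.0
342 13 [ 0.5725 -0.0582] 150.0
343 14 [ 0.5743 -0.0589] 150.0
344 14 [ 0.5763 -0.0598] 150.0
345 14 [ 0.5781 -0.0605] 150.5
346 13 [ 0.5799 -0.0612] 147.0
347 14 [ 0.5816 -0.0614] 138.0
348 13 [ 0.5828 -0.0585] 135.0
349 14 [ 0.5839 -0.0559] 135.0
350 12 [ 0.5851 -0.0531] 134.0
351 13 [ 0.5864 -0.05  ] 135.0
352 13 [ 0.5875 -0.0476] 152.0
353 3 [ 0.5884 -0.0461] 177.0
```

View pics/t2.png

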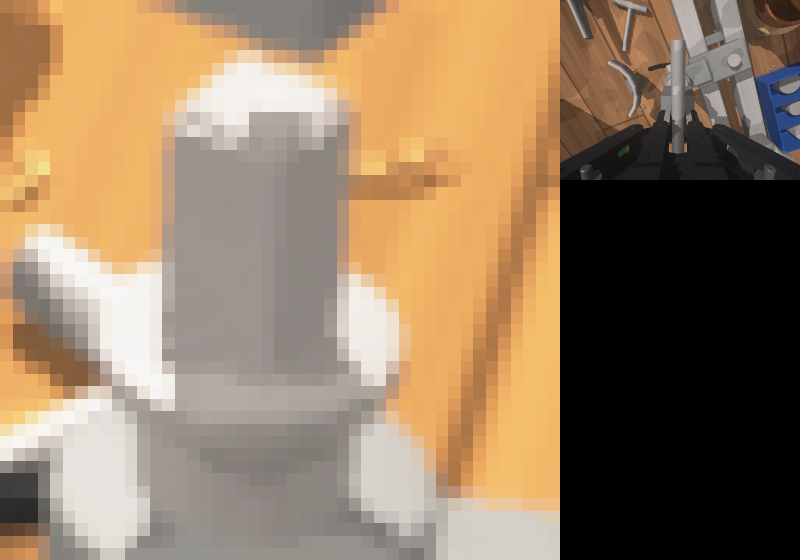

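The enlarged crop shows the tenon's edge between its two side faces at about column 347 of the scene picture. Its faces run at about -23° and 67°, so the yaw is right after all. Next I'll compare the two centres using face lines.

Run:
```python
from h import *
z=np.load('s2.npz');W=cloud(z['d'],z)
g=cv2.cvtColor(z['p'],cv2.COLOR_RGB2GRAY);u=np.mgrid[:480,:640][1]
def faces(m,half,nm):
    q=W[m];uu=u[m];best=None
    for k in np.unique(uu)[3:-3]:   # split column
        r=0;F=[]
        for s in(q[uu<=k-1],q[uu>=k+1]):
            c=s[:,:2].mean(0);_,S,V=np.linalg.svd(s[:,:2]-c);r+=S[1]**2/len(s)*len(s);F.append((c,V[0]))
        if best is None or r<best[0]: best=(r,k,F)
    r,k,F=best
    (c1,d1),(c2,d2)=F;t=np.linalg.solve(np.stack([d1,-d2],1),c2-c1);cor=c1+t[0]*d1
    a1,a2=[np.degrees(np.arctan2(d[1],d[0]))%180 for d in(d1,d2)]
    d1=d1*(-1 if d1[0]>0 else 1);d2=d2*(1 if d2[1]>0 else -1)
    print(nm,len(q),k,'angles',a1,a2,'corner',cor,'centre',cor+half*(d1+d2),'rms',np.sqrt(r/len(q)))
box=(abs(W[...,0]-.577)<.04)&(abs(W[...,1]+.055)<.04)
faces(box&(W[...,2]>.187)&(W[...,2]<.211)&(abs(W[...,0]-.577)<.0105),.009,'tenon')
faces(box&(W[...,2]>.250)&(W[...,2]<.280),.019,'boss')
b=W[box&(W[...,2]>.23)];print(np.percentile(b[:,2],[0,1,3]))
```

```text
tenon 158 346 angles 154.15037619336553 68.64817375122239 corner [ 0.58136244 -0.06242632] centre [ 0.57653981 -0.05011996] rms 0.0007433602608206245
boss 485 350 angles 157.700694984895 67.83643713476559 corner [ 0.58755694 -0.07514838] centre [ 0.57714565 -0.05034282] rms 0.0007636418318526479
[0.24044983 0.24790355 0.26069717]
```

Request:
arm_command:
  series: [0,0,0.2,0,0,0,0,0,0.2,0,0,0,0,0,0.15,0,0,0,0,0,0.1,0,0,0,0,0,0.1,0,0,0,0,0,0.05,0,0,0,0,0,0,0,0,0]

```text
time: 7.55
tcp_pos: [0.5767, -0.0505, 0.2752]
eef_rot: [-2.607, -1.753, 0.0]
wrist_force: [-0.0, -0.2, -4.7]
grip_width: 0.0108
gripper_force: 59.5
```

Request:
arm_command:
  series: [0,0,0.06,0,0,0,0,0,0.06,0,0,0,0,0,0.06,0,0,0,0,0,0.06,0,0,0,0,0,0.06,0,0,0,0,0,0,0,0,0]

```text
time: 8.3
tcp_pos: [0.5757, -0.0501, 0.2601]
eef_rot: [-2.606, -1.752, 0.002]
wrist_force: [-4.5, 0.6, -1.8]
grip_width: 0.0113
gripper_force: 60.0
```

Request:
arm_command:
  series: [0,0,0.05,0,0,0,0,0,0.05,0,0,0,0,0,0.04,0,0,0,0,0,0,0,0,0]

```text
time: 8.8
tcp_pos: [0.5768, -0.0505, 0.2543]
eef_rot: [2.606, 1.752, 0.001]
wrist_force: [-4.5, 0.9, 4.9]
grip_width: 0.0108
gripper_force: 60.8
```

Request:
arm_command:
  series: [0,0,0.04,0,0,0,0,0,0,0,0,0]

```text
time: 9.05
tcp_pos: [0.5768, -0.0505, 0.2542]
eef_rot: [2.605, 1.752, 0.003]
wrist_force: [-7.8, 1.1, 13.5]
grip_width: 0.0112
gripper_force: 62.2
```

Request:
arm_command:
  series: [0,0,0.05,0,0,0,0,0,0.04,0,0,0,0,0,0,0,0,0]

```text
time: 9.43
tcp_pos: [0.5769, -0.0504, 0.254]
eef_rot: [2.602, 1.75, 0.008]
wrist_force: [-13.9, 2.6, 33.2]
grip_width: 0.0111
gripper_force: 65.5
```

Run:
```python
from h import *
for i in range(3):
    s=env.read_state();print(s['tcp_pos'],s['wrist_force'],s['moment']);p,d,c=snap('scene')
W=cloud(d,c)
m=(abs(W[...,0]-.577)<.03)&(abs(W[...,1]+.06)<.03)
q=W[m];print(np.histogram(q[:,2],np.arange(.16,.28,.005)))
cv2.imwrite('pics/s3.png',cv2.resize(p[180:300,280:440],None,fx=5,fy=5,interpolation=cv2.INTER_CUBIC)[:,:,::-1])
```

```text
[ 0.57686131 -0.05044571  0.25402281] [-13.87594315   2.61756331  33.17498875] [ 0.52915878  3.54527791 -0.06355442]
[ 0.57687567 -0.05045799  0.25402126] [-14.0916841    1.70184555  33.302188  ] [ 0.5585112   3.5134552  -0.04888318]
[ 0.57685592 -0.05045276  0.25399447] [-14.60506984   2.62200134  33.43926737] [ 0.5384267   3.49735943 -0.04546052]
(array([ 36,  36,   7,  50,  71,  80,  67,  74,  76,  65,  61,  56,  58,
       131,  35,  39,  56,  61,  65,  77,  93, 145,  51,  81]), array([0.16 , 0.165, 0.17 , 0.175, 0.18 , 0.185, 0.19 , 0.195, 0.2  ,
       0.205, 0.21 , 0.215, 0.22 , 0.225, 0.23 , 0.235, 0.24 , 0.245,
       0.25 , 0.255, 0.26 , 0.265, 0.27 , 0.275, 0.28 ]))
```

View pics/s3.png

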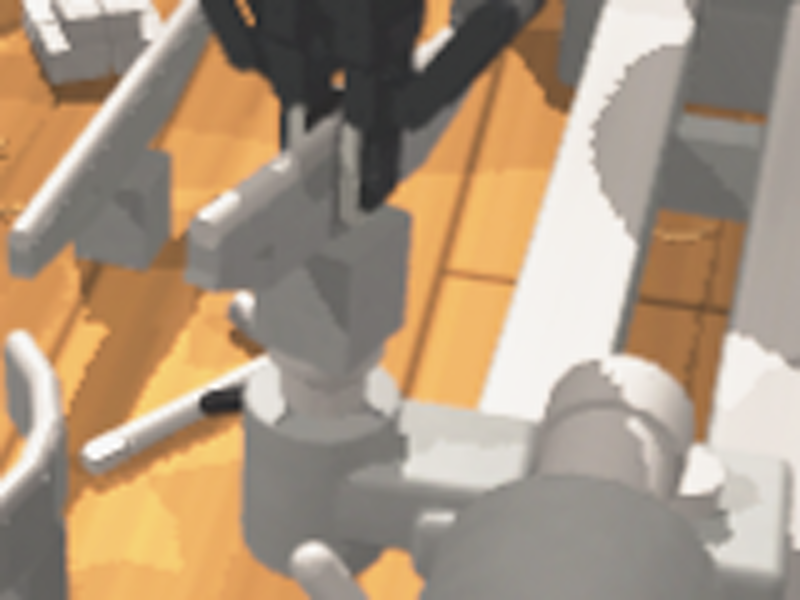

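The boss sits right on the flange in the picture, at about (330,365), and the force rises without any further motion. I'll relieve the press and swing by about +20°.

Request:
arm_command:
  series: [0,0,-0.06,0,0,0,0,0,-0.06,0,0,0,0,0,0,0,0,-0.4,0,0,0,0,0,-0.5,0,0,0,0,0,-0.5,0,0,0,0,0,-0.5,0,0,0,0,0,-0.5,0,0,0,0,0,-0.5,0,0,0,0,0,-0.5,0,0,0,0,0,0,0,0,0,0,0,0]

```text
time: 10.95
tcp_pos: [0.576, -0.0506, 0.2543]
eef_rot: [2.256, 2.186, -0.001]
wrist_force: [-7.7, 0.7, 8.0]
grip_width: 0.0107
gripper_force: 61.4
```

Run:
```python
from h import *
p,d,c=snap('top');s=env.read_state();Rm=R.from_rotvec(s['eef_rot']).as_matrix();print(np.degrees(np.arctan2(Rm[1,0],Rm[0,0])),s['tcp_pos'],s['wrist_force'],s['moment'])
p,d,c=snap('scene');W=cloud(d,c)
q=W[(W[...,2]>.252)&(W[...,2]<.275)&(abs(W[...,0]-.577)<.03)&(abs(W[...,1]+.085)<.05)]
print(len(q),cv2.minAreaRect((q[:,:2]*1000).astype(np.float32)),q[:,2].max())
```

```text
88.19906557234528 [ 0.57598339 -0.05061092  0.25429973] [-8.27121568  0.47588451  7.83767466] [ 0.15300349  1.79706197 -0.20659384]
546 ((581.6657104492188, -81.5621566772461), (42.621036529541016, 87.24284362792969), 11.349906921386719) 0.2749849566863747
```

Request:
arm_command:
  series: [0,0,0,0,0,0,0,0,0,0,0,0,0,0,0,0,0,0,0,0,0,0,0,0,0,0,0,0,0,0,0,0,0,0,0,0,0,0,-0.3,0,0,0,0,0,-0.5,0,0,0,0,0,-0.7,0,0,0,0,0,-0.7,0,0,0,0,0,0,0,0,0]
  claw: 1

```text
time: 12.42
tcp_pos: [0.5779, -0.0507, 0.3671]
eef_rot: [2.251, 2.183, 0.006]
wrist_force: [-0.3, 0.2, -0.5]
grip_width: 0.0853
gripper_force: 0.0
```

Run:
```python
from h import *
s=env.read_state();print(s['tcp_pos'],s['wrist_force'],s['grip_width'],s['time'])
for n in('wrist','scene'):
    p,d,c=snap(n,n+'4');W=cloud(d,c)
    q=W[(W[...,2]>.256)&(W[...,2]<.275)&(abs(W[...,0]-.577)<.03)&(abs(W[...,1]+.051)<.09)]
    print(len(q),cv2.minAreaRect((q[:,:2]*1000).astype(np.float32)),np.percentile(q[:,2],[50,90,98]))
```

```text
[ 0.57793222 -0.05073503  0.36710939] [-0.26098595  0.16452153 -0.50091614] 0.0853010014673864 12.425
4503 ((574.8018188476562, -51.009620666503906), (150.80564880371094, 11.959933280944824), 87.67833709716797) [0.26527201 0.26668983 0.26729209]
460 ((577.4821166992188, -50.465309143066406), (152.14794921875, 11.801552772521973), 87.68990325927734) [0.26553135 0.2674827  0.26823067]
```

View pics/scene4.png

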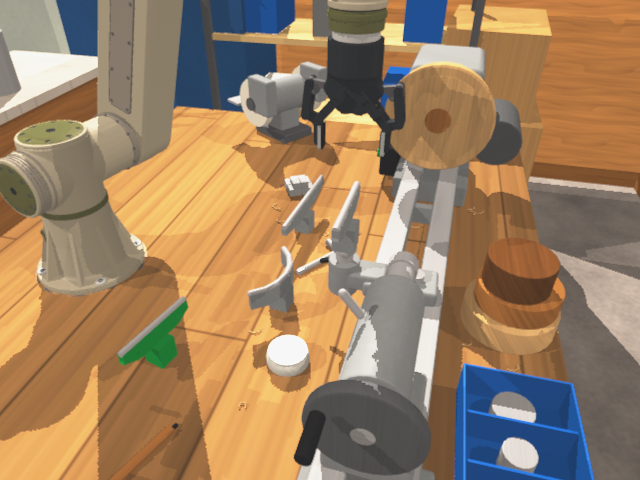

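The rest stands on the post at about (346,210), parallel to the bed: its bar is at 87.7° against 88° for the bed, and its top is at 0.266 m. The gripper is clear and the other rests haven't moved.

```bash
python3 -c "
from station import env
print(env.job_done())"
```

```text
the job is handed in; nothing more can be done
None
```

I fitted the short rest on the post, swung it parallel to the bed (87.7° against about 88°), let go, and handed the job in at about 12.5 s. It measures fully home, but I couldn't read the ball's click directly and the hand-in returned no verdict.

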